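# Shut and lock the belt cover of an edge-finishing machine

### The job

The belt of the edge-finishing machine has been changed and its hinged top cover still stands ajar. Push it down with the fingertips, without lifting or slamming it, until it lies flat on the housing, then set a fingertip in the slot of each of the two red quarter-turn fasteners and turn it clockwise as far as it goes, so that both are locked. Leave the tools, tin, jar and thread cones on the bench where they are.

Things in the scene. Friction and masses are not known exactly. Their poses are not given: they have to be found in the camera images.
- machine: Bench-top edge-finishing machine, fixed: cream housing 240 x 280 mm, 165 mm high, closed on top by the cover. Origin in the middle of its underside on the bench; x to its back (hinge side), y to its left as the robot sees it, z up. A spindle 95 mm up sticks out at both sides: brush (112 mm across) and scoop out to y = +225 mm, wooden cone out to y = -268 mm.
- cover (a joint): Hinge of the grey top cover (244 x 280 x 4 mm), rad: 0 = flat, grows as the front edge rises; starts at 0.2 to 0.5. Hinge line along the machine's y, 118 mm behind its origin, 165 mm up. Stiff hinge: the cover stays at any angle; about 2 to 4 N at the front edge push it down. Shut, its upper face lies 169 mm above the bench. A tongue turned towards locked stops it short.
- cover_edge (a point): Middle of the cover's front edge, on its upper face, 246 mm from the hinge line; moves with the cover, z square to the upper face. Between the two bezels there is a flat strip 70 mm wide for pushing.
- slot_left (a point): Middle of the slot floor of the left fastener, on its axis; slot along this frame's y, z up. Red knob 70 mm across; slot 30 mm wide, 70 long, 13 deep, closed all round by a black bezel (86 mm across, top level with the knob, 16 mm above the cover), so only the slot is accessible. With the cover shut it lies at x = -70, y = +78, z = 172 mm in the machine's frame.
- fastener_left (a joint): Left quarter-turn fastener on the cover (+y side of the machine). rad, clockwise from above: 0 = unlocked (slot parallel to the hinge), 1.571 = locked (slot front to back, steel cam tongue under the housing's front lip); stops at both ends. Starts at 0 to 0.25. Turns with about 0.12 N m, no spring, stays put. White stripe on the slot floor: by the bezel's white dot unlocked, by the green dot (front) locked.
- slot_right (a point): Middle of the slot floor of the right fastener, on its axis; slot along this frame's y, z up. Red knob 70 mm across; slot 30 mm wide, 70 long, 13 deep, closed all round by a black bezel (86 mm across, top level with the knob, 16 mm above the cover), so only the slot is accessible. With the cover shut it lies at x = -70, y = -78, z = 172 mm in the machine's frame.
- fastener_right (a joint): Right quarter-turn fastener on the cover (-y side of the machine). rad, clockwise from above: 0 = unlocked (slot parallel to the hinge), 1.571 = locked (slot front to back, steel cam tongue under the housing's front lip); stops at both ends. Starts at 0 to 0.25. Turns with about 0.12 N m, no spring, stays put. White stripe on the slot floor: by the bezel's white dot unlocked, by the green dot (front) locked.
- hammer: Bystander, loose: hammer 260 mm long, 33 mm high, lying, light wooden handle, blue head. Origin under the middle of its length.
- knife: Bystander, loose: yellow utility knife 150 mm long, 14 mm high, lying. Origin under its middle.
- glue_tin: Bystander, loose: steel tin with grey and orange label, 102 mm across, 123 mm high. Origin under its middle.
- thread_red: Bystander, loose: standing cone of red thread, 69 mm across, 131 mm high. Origin under its middle.
- thread_black: Bystander, loose: standing cone of black thread, 69 mm across, 131 mm high. Origin under its middle.
- dye_jar: Bystander, loose: brown jar with black cap, 56 mm across, 85 mm high. Origin under its middle.

How it is judged:
By the outcome, as a careful person would: the job done as asked, in the order asked, and still so for the second after the job is handed in, with the robot touching nothing.
It also fails if it takes over 67 s, if anything falls off the work surface, if the arm or the gripper's body presses on something with over 40 N, if the wrist force passes 120 N, or if a joint passes its speed limit or range.

### The arm

A 6-joint arm with a two-finger parallel gripper is mounted at the origin on the work surface. World frame = base frame: x ahead of the robot, y to its left, z up, the work surface at z = 0. Lengths are in m, angles in rad, forces in N, time in s.
With the tool pointing down it reaches from about 0.35 to 0.85 m from the base axis. Payload 8.1 kg.
Tool frame: the origin (TCP) lies between the finger pads; the fingertips stand 25 mm ahead of it and the grasp point (between the pads) lies 6 mm ahead of it; z points along the fingers, x is the direction in which the jaws open and shut, and the axes are right-handed (so a half turn about z gives the same grasp; the last joint's range is limited). The gripper opens to 93 mm and grips with 3 to 60 N. Pads are 15 mm wide; open, the fingers measure 128 mm over their backs; the gripper's body (75 mm by 188 mm) begins 65 mm behind the grasp point.
Start: joints at [-1.4, 0.13, 1.488, -0, 1.523, -0.085], TCP at [0.152, -0.58, 0.244] pointing down, gripper open.
Joint ranges: [-2.96, 2.96], [-0.89, 2.26], [0.02, 2.5], [-1.34, 4.48], [0, 2.73], [-2.66, 2.66]. Speed limits (rad/s): [2.39, 2.39, 2.79, 3.14, 3.14, 3.14].

### API

Orientations are given as a unit quaternion [x, y, z, w].
In Python, from station import * gives the robot as it stands.
- The arm moves only by the shell command python3 -m creep 'ROWS' [OPENING] [FORCE]. ROWS is JSON, a list of rows, each an object with "travel": the shift along the tool's x, y, z in mm, a list of three; "yaw": the turn about the tool's z in rad. A call has 1 to 8 rows; each row shifts and turns the pose as measured when the row begins, along the tool's axes as they then stand; what a row does not reach is not made up. A row lasts 1/8 s, in which the tool goes at most 62.5 mm and 10.7 degrees, less where a joint would pass 70% of its speed; a pose out of reach is approached as far as the arm can. A call is refused whole if a number of a shift passes 62.5 or a number of a turn 0.188, either way. A call with a gripper value outside its range is refused whole. OPENING is the opening, from 0 (shut) to 1 (fully open), set as the call begins (- or left out, the last holds). The fingers move at their own pace and stop on an object; FORCE is the grip in N (left out, the last holds). Time passes only in rows, so rows that do not move let the fingers close. It gives the time, the measured TCP pose, the force and the opening at its end, in the units of the state.
- sense(): the state, without advancing time (a new reading comes with each control period).
- snapshot(name): name is "side" or "top" or "wrist"; returns (picture, depth): 480x640x3 uint8, blue, green, red; 480x640 float32, m along the optical axis (not along the pixel's ray), 0 where there is no reading.
- camera_model(name): a dict with "fx", "fy", "cx", "cy" (pixels), "R" (3x3) and "t" (3): a world point X has camera coordinates R X + t. Camera axes: x right, y down, z forward; pixel columns grow to the right and rows downward; lengths in m; the calibration is good to about 2 mm. A picture is of the moment at which its call begins: read the wrist's pose just before it. camera_model takes no time and is no camera call; for the wrist camera it gives the pose at the moment of the call.
- job_done(): hands the job in, once; it reports no verdict.
Trained networks look in the newest picture that a camera, given by its name, has taken for a name from the list of things; names that differ only in an ending like _2 or _b are one class to them, and where a whole thing is asked for, a point or a joint stands for the part that bears it (a point fixed in the world has none). Each returns a list of dicts, best first, with "conf" (0 to 1); they miss things now and then, are a little off and sometimes report something else, mostly with a low value. They report only what shows in the picture. A call takes as long as a camera call.
- search_frame(camera, name): "rect" ([left, top, right, bottom] in pixels, round what is visible of it).
- silhouettes(camera, name): "region" (480x640 bool, what is visible of it) and "rect" ([left, top, right, bottom] in pixels, round what is visible of it).
- place_of(camera, name): "uv" ([column, row] in pixels: a listed point, or the origin of a listed thing).
The state is a dict: "clock": time; "joints": joint angles; "joint_velocities": joint speeds; "tau": joint torques, N m; "ee_pos": TCP position; "ee_rot": TCP orientation; "wrist_force": force on the tool from outside, world axes, zero at the start; "ft_torque": the same for the moment, N m; "grip_width": opening from 0.0 (shut) to 1.0 (fully open).
Only numpy, scipy, OpenCV 4.12 (cv2) and the standard library are available. Lean on these libraries where they do the work, as an engineer would, in place of code of your own. Each camera call takes 0.05 s, during which the arm holds its last target. There are 200 camera calls.

## Working session

There is one attempt and no reset: what is moved stays moved. The work goes in short steps, Python scripts to look and compute and a shell command to move; the robot and the scene stay as the last step left them, time stands still between calls to the robot, and variables do not carry over. Pictures are saved under pics/ and viewed, about 8 in all and at most 12, crops included, and the job is handed in when it is done.

```bash
mkdir -p pics
cat > h.py <<'E'
from station import *
import numpy as np, cv2
from scipy.spatial.transform import Rotation as Rn
def world(m,uv,d):
    c=np.array([(uv[0]-m['cx'])/m['fx']*d,(uv[1]-m['cy'])/m['fy']*d,d]); return np.array(m['R']).T@(c-np.array(m['t']))
def dep(D,uv,r=2):
    u,v=int(round(uv[0])),int(round(uv[1])); p=D[max(0,v-r):v+r+1,max(0,u-r):u+r+1]; p=p[p>0]; return float(np.median(p)) if p.size else 0
E
python3 - <<'E'
from h import *
s=sense(); print({k:np.round(v,3) for k,v in s.items()})
for c in ("top","side"):
    m=camera_model(c); im,D=snapshot(c); cv2.imwrite(f"pics/{c}0.png",im); np.save(f"{c}0.npy",D)
    for n in ("machine","cover_edge","slot_left","slot_right","hammer","knife","glue_tin","thread_red","thread_black","dye_jar"):
        for r in place_of(c,n)[:2]:
            d=dep(D,r['uv']); print(c,n,round(r['conf'],2),np.round(r['uv']),np.round(world(m,r['uv'],d),3))
E
```

```text
{'clock': np.float64(0.0), 'joints': array([-1.4  ,  0.131,  1.489,  0.   ,  1.523, -0.085]), 'joint_velocities': array([ 0.001, -0.   , -0.001,  0.001,  0.001, -0.001]), 'tau': array([-2.0000e-03, -5.5983e+01, -4.9177e+01,  7.7000e-02,  3.5000e-02,
       -0.0000e+00]), 'ee_pos': array([ 0.152, -0.58 ,  0.243]), 'ee_rot': array([ 0.792, -0.611, -0.001, -0.001]), 'wrist_force': array([0.264, 0.041, 0.242]), 'ft_torque': array([-0.027, -0.   , -0.079]), 'grip_width': np.float64(1.0)}
top machine 0.41 [420. 323.] [ 0.338 -0.28   0.022]
top cover_edge 0.82 [348. 264.] [ 0.477 -0.077  0.238]
top slot_left 0.74 [310. 244.] [0.519 0.007 0.226]
top slot_right 0.61 [376. 234.] [ 0.545 -0.139  0.225]
top hammer 0.79 [420. 318.] [ 0.351 -0.279  0.023]
top knife 0.58 [230. 319.] [0.334 0.219 0.013]
top knife 0.48 [129. 314.] [0.349 0.443 0.118]
top glue_tin 0.86 [130. 315.] [0.346 0.441 0.117]
top thread_red 0.66 [495. 229.] [ 0.586 -0.462  0.061]
top thread_black 0.78 [504. 306.] [ 0.389 -0.473  0.087]
top dye_jar 0.75 [141. 232.] [0.554 0.452 0.056]
top dye_jar 0.17 [349. 266.] [ 0.475 -0.084  0.164]
side machine 0.7 [319. 210.] [0.527 0.008 0.224]
side cover_edge 0.61 [304. 223.] [ 0.482 -0.081  0.237]
side slot_left 0.56 [318. 209.] [0.523 0.018 0.224]
side hammer 0.92 [253. 342.] [ 0.344 -0.297  0.008]
side knife 0.52 [258. 241.] [0.335 0.209 0.001]
side glue_tin 0.71 [262. 202.] [0.341 0.44  0.022]
side thread_red 0.97 [354. 398.] [ 0.585 -0.523  0.032]
side thread_black 0.96 [267. 408.] [ 0.39  -0.534  0.021]
side dye_jar 0.9 [327. 201.] [0.573 0.448 0.015]
side dye_jar 0.46 [354. 402.] [ 0.586 -0.523  0.019]
```

View pics/top0.png

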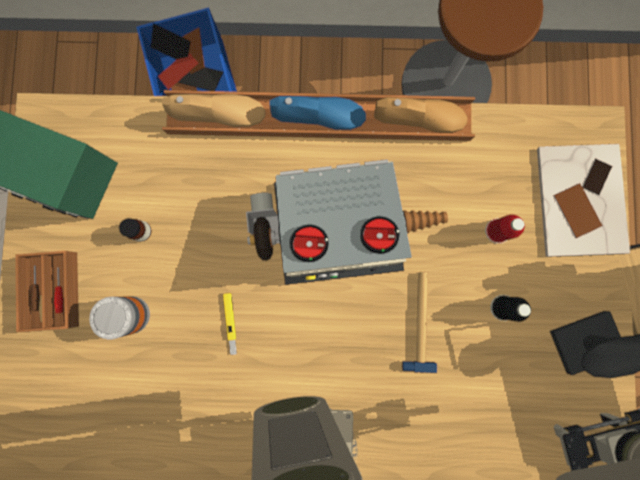

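View pics/side0.png

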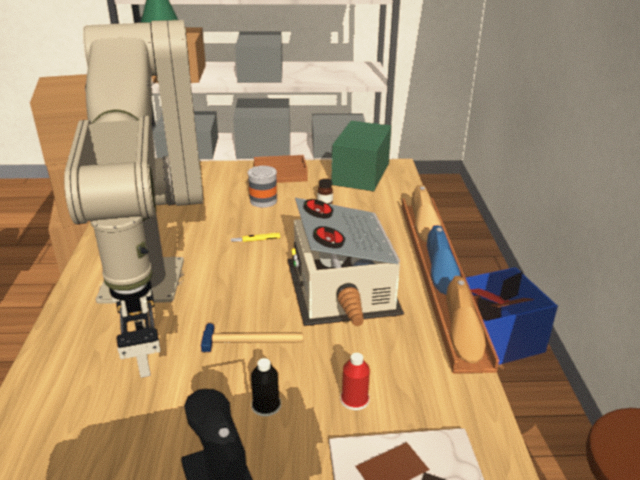

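The top view shows the machine in the middle, turned slightly, with the cover ajar. The red knobs are at about (310,243) and (380,235) and their slots run roughly parallel to the hinge. The hammer, at (420,320), lies in front to the right. The side view confirms that the cover is raised. Next I fit the cover plane and its rectangle.

Run:
```python
from h import *
from scipy.optimize import least_squares
m=camera_model("top"); im,D=snapshot("top")
print("cam",np.round(-np.array(m['R']).T@np.array(m['t']),3),m['fx'])
r=silhouettes("top","cover_edge")
for q in r[:2]: print(q['conf'],q['rect'],q['region'].sum())
M=r[0]['region']&(D>0)
v,u=np.nonzero(M); P=np.array([world(m,(a,b),D[b,a]) for a,b in zip(u,v)])
# robust plane
A=np.c_[P[:,:2],np.ones(len(P))]; w=np.ones(len(P),bool)
for i in range(8):
    k=np.linalg.lstsq(A[w],P[w,2],rcond=None)[0]; e=P[:,2]-A@k; w=abs(e)<max(.004,.03/(i+1))
g=k[:2]; tilt=np.arctan(np.hypot(*g)); down=-g/np.hypot(*g)
print("inl",w.sum(),len(P),"tilt",tilt,"yaw of x(back)",np.arctan2(down[1],down[0]))
# rectangle from inliers in plane
x=np.r_[down*np.cos(tilt),-np.sin(tilt)]; n=np.r_[-k[:2],1]; n/=np.linalg.norm(n); y=np.cross(n,x)
Q=P[w]; o=Q.mean(0); o[2]=np.r_[o[:2],1]@k
q=np.c_[(Q-o)@x,(Q-o)@y].astype(np.float32)
rc=cv2.minAreaRect(q); print("rect",rc)
for b in cv2.boxPoints(rc): print(np.round(o+x*b[0]+y*b[1],3))
# fasteners
for nme in("slot_left","slot_right"):
    for q in silhouettes("top",nme)[:1]: print(nme,q['conf'],q['rect'],q['region'].sum())
c=im[150:290,240:430]; cv2.imwrite("pics/c1.png",cv2.resize(c,None,fx=4,fy=4,interpolation=cv2.INTER_CUBIC))
```

```text
cam [ 0.427 -0.03   1.211] 449.63453171603646
0.73 [274.8, 157.7, 412.5, 275.3] 12482
inl 10021 12433 tilt 0.2959354221402958 yaw of x(back) 0.14250897478833008
rect ((-0.0012616068124771118, -0.0004663616418838501), (0.27972716093063354, 0.2526346445083618), 89.98609161376953)
[ 0.495 -0.214  0.24 ]
[ 0.734 -0.18   0.167]
[0.695 0.097 0.167]
[0.456 0.063 0.24 ]
slot_left 0.74 [292.5, 228.6, 325.7, 258.6] 745
slot_right 0.62 [362.2, 222.2, 395.1, 247.1] 767
```

View pics/c1.png

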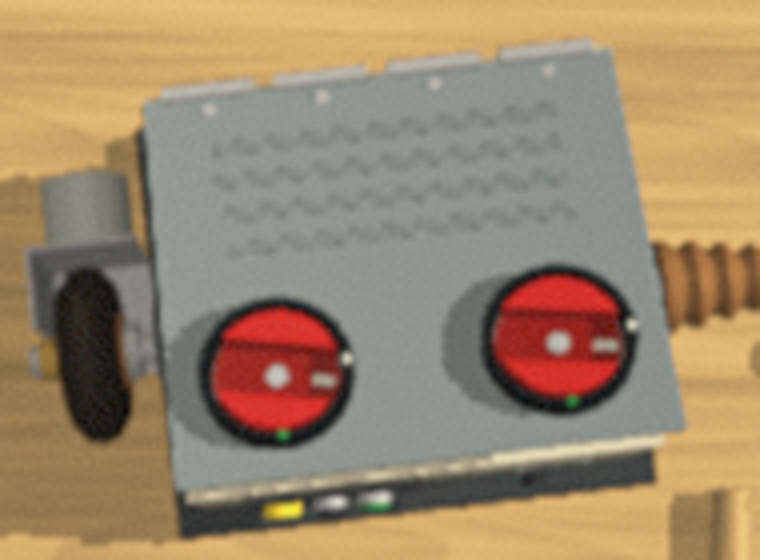

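```bash
cat >> h.py <<'E'
def plan(target=None,phi=None):
    s=sense(); R=Rn.from_quat(s['ee_rot']).as_matrix(); p=np.array(s['ee_pos'])
    a=np.arctan2(R[1,0],R[0,0])
    print("t",round(s['clock'],2),"p",np.round(p,4),"phi",round(a,3),"zdir",np.round(R[:,2],3),"F",np.round(s['wrist_force'],1),"T",np.round(s['ft_torque'],2),"j",np.round(s['joints'],2),"g",round(float(s['grip_width']),3))
    if target is not None: print(" tool travel mm",np.round(R.T@(np.array(target)-p)*1e3,1))
    if phi is not None: print(" yaw",round(a-phi,3))
E
python3 -m creep '[{"travel":[0,0,-60],"yaw":0},{"travel":[0,0,-60],"yaw":0},{"travel":[-41,-44,0],"yaw":0},{"travel":[-41,-44,0],"yaw":0},{"travel":[-41,-44,0],"yaw":0},{"travel":[-41,-44,0],"yaw":0},{"travel":[-41,-44,0],"yaw":0},{"travel":[-41,-44,0],"yaw":0}]' 0
python3 -c "
from h import *
plan([.486,-.074,.36],1.6)"
```

```text
clock: 2.3
ee_pos: [0.3485, -0.2704, 0.3675]
ee_rot: [0.789, -0.614, 0.001, -0.001]
wrist_force: [0.0, -0.9, 0.1]
grip_width: 0.19
t 2.3 p [ 0.3485 -0.2704  0.3675] phi -1.323 zdir [ 0.003  0.    -1.   ] F [ 0.  -0.9  0.1] T [ 0.01 -0.1   0.01] j [-0.78 -0.32  1.69  0.    1.77  0.55] g 0.19
 tool travel mm [-156.7 -181.5    7.9]
 yaw -2.923
```

```bash
python3 -m creep '[{"travel":[-39,-45,0],"yaw":0},{"travel":[-39,-45,0],"yaw":0},{"travel":[-39,-45,0],"yaw":0},{"travel":[-39,-45,0],"yaw":0},{"travel":[0,0,0],"yaw":-0.18},{"travel":[0,0,0],"yaw":-0.18},{"travel":[0,0,0],"yaw":-0.18},{"travel":[0,0,0],"yaw":-0.18}]' 0
python3 -m creep '[{"travel":[0,0,0],"yaw":-0.18},{"travel":[0,0,0],"yaw":-0.18},{"travel":[0,0,0],"yaw":-0.18},{"travel":[0,0,0],"yaw":-0.18},{"travel":[0,0,0],"yaw":-0.18},{"travel":[0,0,0],"yaw":-0.18},{"travel":[0,0,0],"yaw":-0.18},{"travel":[0,0,0],"yaw":-0.18}]' 0
python3 - <<'E'
from h import *
plan([.486,-.074,.36],1.71)
m=camera_model("wrist"); im,D=snapshot("wrist"); cv2.imwrite("pics/w2.png",im)
for n in ("cover_edge","slot_left","slot_right"):
    for r in place_of("wrist",n)[:2]:
        d=dep(D,r['uv']); print(n,round(r['conf'],2),np.round(r['uv']),np.round(world(m,r['uv'],d),4))
E
```

```text
clock: 3.3
ee_pos: [0.4897, -0.062, 0.369]
ee_rot: [0.959, -0.284, 0.003, -0.001]
wrist_force: [0.3, -0.0, 0.0]
grip_width: 0.003
clock: 4.3
ee_pos: [0.4896, -0.0617, 0.3698]
ee_rot: [0.897, 0.441, 0.003, 0.002]
wrist_force: [0.7, -1.4, -0.4]
grip_width: 0.005
t 4.3 p [ 0.4896 -0.0617  0.3698] phi 0.914 zdir [ 0.008 -0.001 -1.   ] F [ 0.7 -1.4 -0.4] T [-0.06 -0.14  0.01] j [-0.23 -0.18  1.57  0.    1.75 -1.14] g 0.005
 tool travel mm [-12.    4.6   9.7]
 yaw -0.796
cover_edge 0.91 [291. 245.] [ 0.4749 -0.0753  0.239 ]
slot_right 0.17 [143. 411.] [ 0.5781 -0.4639  0.0323]
```

View pics/w2.png

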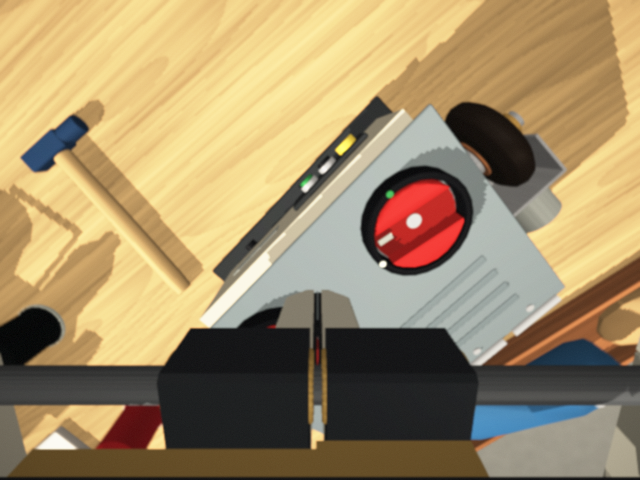

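The wrist image agrees with the top view: the cover edge comes out at (0.475,-0.075,0.239), and the left knob shows at (415,222) with its stripe near the white dot. Now I align the tool and come down over the strip.

```bash
python3 -m creep '[{"travel":[0,0,0],"yaw":-0.18},{"travel":[0,0,0],"yaw":-0.18},{"travel":[0,0,0],"yaw":-0.18},{"travel":[0,0,0],"yaw":-0.18},{"travel":[0,0,0],"yaw":-0.08},{"travel":[-12,-5,30],"yaw":0},{"travel":[0,0,30],"yaw":0},{"travel":[0,0,25],"yaw":0}]' 0
python3 - <<'E'
from h import *
plan([.485,-.074,.265],1.71)
E
```

```text
clock: 5.5
ee_pos: [0.4885, -0.0751, 0.2856]
ee_rot: [0.662, 0.749, 0.004, 0.006]
wrist_force: [-0.4, 0.1, 0.7]
grip_width: 0.003
t 5.5 p [ 0.4885 -0.0751  0.2856] phi 1.694 zdir [ 0.014 -0.003 -1.   ] F [-0.4  0.1  0.7] T [ 0.04 -0.15  0.01] j [-0.26 -0.19  1.72  0.    1.59 -1.95] g 0.003
 tool travel mm [ 1.6 -3.6 20.6]
 yaw -0.016
```

```bash
python3 -m creep '[{"travel":[0,-2,8],"yaw":0},{"travel":[0,-1,6],"yaw":0},{"travel":[0,-1,5],"yaw":0},{"travel":[0,-1,5],"yaw":0},{"travel":[0,-1,5],"yaw":0},{"travel":[0,-1,5],"yaw":0}]' 0
python3 - <<'E'
from h import *
plan([.475,-.0755,.194],1.71)
E
```

```text
clock: 6.25
ee_pos: [0.4818, -0.0762, 0.2522]
ee_rot: [0.665, 0.747, 0.004, 0.007]
wrist_force: [-1.6, 0.0, 3.6]
grip_width: 0.009
t 6.25 p [ 0.4818 -0.0762  0.2522] phi 1.687 zdir [ 0.016 -0.003 -1.   ] F [-1.6  0.   3.6] T [0.05 0.09 0.02] j [-0.26 -0.2   1.79  0.    1.53 -1.95] g 0.009
 tool travel mm [ 1.8 -7.5 58.1]
 yaw -0.023
```

Contact at 3.6 N, and the cover is moving. I keep going slowly.

```bash
python3 -m creep '[{"travel":[0,-1,6],"yaw":0},{"travel":[0,-1,6],"yaw":0},{"travel":[0,-1,6],"yaw":0},{"travel":[0,-1,6],"yaw":0},{"travel":[0,-1,6],"yaw":0},{"travel":[0,0,6],"yaw":0},{"travel":[0,0,6],"yaw":0},{"travel":[0,0,5],"yaw":0}]' 0
python3 - <<'E'
from h import *
plan([.475,-.0755,.194],1.71)
E
```

```text
clock: 7.25
ee_pos: [0.4772, -0.0771, 0.2015]
ee_rot: [0.665, 0.747, 0.004, 0.007]
wrist_force: [-1.8, 0.0, 2.4]
grip_width: 0.007
t 7.25 p [ 0.4772 -0.0771  0.2015] phi 1.687 zdir [ 0.015 -0.003 -1.   ] F [-1.8  0.   2.4] T [-0.01  0.15 -0.04] j [-0.27 -0.18  1.87  0.    1.44 -1.95] g 0.007
 tool travel mm [ 1.9 -2.1  7.4]
 yaw -0.023
```

```bash
python3 -m creep '[{"travel":[0,0,3],"yaw":0},{"travel":[0,0,3],"yaw":0},{"travel":[0,0,3],"yaw":0},{"travel":[0,0,2],"yaw":0}]' 0
python3 -m creep '[{"travel":[0,0,2],"yaw":0},{"travel":[0,0,2],"yaw":0}]' 0
python3 - <<'E'
from h import *
plan([.475,-.0755,.194],1.71)
E
```

```text
clock: 7.75
ee_pos: [0.4772, -0.0771, 0.1942]
ee_rot: [0.665, 0.747, 0.004, 0.007]
wrist_force: [-11.3, 1.6, 17.9]
grip_width: 0.004
clock: 8.0
ee_pos: [0.4772, -0.0771, 0.1942]
ee_rot: [0.665, 0.747, 0.004, 0.007]
wrist_force: [-10.2, 1.0, 17.9]
grip_width: 0.003
t 8.0 p [ 0.4772 -0.0771  0.1942] phi 1.688 zdir [ 0.016 -0.004 -1.   ] F [-10.2   1.   17.9] T [ 0.41  1.99 -0.03] j [-0.27 -0.18  1.88  0.    1.42 -1.95] g 0.003
 tool travel mm [ 1.9 -2.   0.1]
 yaw -0.022
```

The tip stopped at z = 0.169 with the force rising, so the cover is flat. I back off and measure the slots.

```bash
python3 -m creep '[{"travel":[0,0,-5],"yaw":0},{"travel":[0,0,-40],"yaw":0},{"travel":[0,-40,-45],"yaw":0},{"travel":[0,-40,-45],"yaw":0},{"travel":[0,-20,-20],"yaw":0},{"travel":[0,0,0],"yaw":0}]' 0.22
cat > look.py <<'E'
from h import *
import sys
def look(cam,f,yaw=.1425):
    m=camera_model(cam); im,D=snapshot(cam); cv2.imwrite(f"pics/{f}.png",im)
    for n in ("slot_left","slot_right","cover_edge"):
        for r in place_of(cam,n)[:1]:
            d=dep(D,r['uv']); print(cam,n,round(r['conf'],2),np.round(r['uv']),np.round(world(m,r['uv'],d),4))
    v,u=np.nonzero(D>0); d=D[v,u]
    P=(np.c_[(u-m['cx'])/m['fx']*d,(v-m['cy'])/m['fy']*d,d]-np.array(m['t']))@np.array(m['R'])
    B=im[v,u].astype(int)
    near=(P[:,2]>.15)&(P[:,2]<.21)&(abs(P[:,0]-.52)<.1)
    red=(B[:,2]>90)&(B[:,1]<60)&(B[:,0]<60)
    for nm,c in(("L",(.5101,.0083)),("R",(.5323,-.1461))):
        q=np.hypot(P[:,0]-c[0],P[:,1]-c[1])<.045
        k=near&red&q&(P[:,2]>.179)
        if k.sum()>50:
            (cx,cy),(w,h),_=cv2.fitEllipse(cv2.convexHull(P[k,:2].astype(np.float32)*1000)); print(cam,nm,"knob centre",round(cx,1),round(cy,1),"diam",round(w,1),round(h,1))
        f=near&q&(P[:,2]<.178)&(np.hypot(P[:,0]-c[0],P[:,1]-c[1])<.034)
        if f.sum()>30:
            X=P[f,:2]; mu=X.mean(0); U=np.linalg.svd(X-mu,full_matrices=False)[2][0]
            print("   floor",f.sum(),np.round(mu,4),"z",round(np.median(P[f,2]),4),"dir",round(np.arctan2(U[1],U[0])%np.pi,3),"unlocked dir",round(np.pi/2+yaw,3))
    cov=near&(B.max(1)-B.min(1)<30)&(B.mean(1)>90)&(P[:,2]<.178)&(abs(P[:,1]+.07)<.03)
    if cov.sum()>50: print(cam,"cover z",np.round(np.percentile(P[cov,2],[5,50,95]),4),cov.sum())
plan()
for a in sys.argv[1:]:
    c,f=a.split(":"); look(c,f)
E
python3 look.py top:t3 wrist:w3
```

```text
clock: 8.75
ee_pos: [0.3735, -0.088, 0.3517]
ee_rot: [0.664, 0.747, 0.004, 0.008]
wrist_force: [0.3, -0.2, -0.2]
grip_width: 0.221
t 8.75 p [ 0.3735 -0.088   0.3517] phi 1.688 zdir [ 0.018 -0.004 -1.   ] F [ 0.3 -0.2 -0.2] T [ 0.06 -0.17  0.  ] j [-0.37 -0.51  1.85  0.    1.78 -2.06] g 0.221
top slot_left 0.86 [312. 251.] [0.509  0.0041 0.1717]
top slot_right 0.64 [376. 241.] [ 0.5353 -0.1451  0.1717]
top cover_edge 0.68 [348. 272.] [ 0.4666 -0.0889  0.0188]
top L knob centre 509.3 7.2 diam 71.6 72.2
   floor 364 [0.5112 0.0081] z 0.1712 dir 1.49 unlocked dir 1.713
top R knob centre 531.3 -146.2 diam 71.0 72.1
   floor 363 [ 0.5339 -0.1459] z 0.171 dir 1.551 unlocked dir 1.713
top cover z [0.165  0.1681 0.1713] 1710
wrist cover_edge 0.78 [315. 328.] [ 0.466  -0.078   0.1688]
wrist cover z [0.1679 0.1691 0.1705] 4364
```

```bash
python3 -c "
import cv2,numpy as np
a=cv2.imread('pics/t3.png')[180:280,260:420];b=cv2.imread('pics/w3.png')
cv2.imwrite('pics/m3.png',np.vstack([cv2.resize(a,(480,300)),cv2.resize(b,(400,300))[:, :].copy() if 0 else cv2.resize(b,(480,300))]))"
```

```text
(no output)
```

View pics/m3.png

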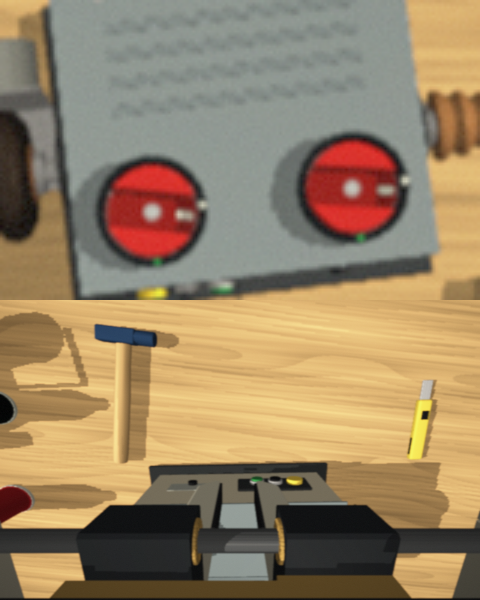

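The cover lies flat (z 0.168–0.169). The left slot is centred at (0.510,0.008) with direction 1.49, and the right slot at (0.532,-0.146) with direction 1.55. Both stripes are near their white dots. I move over the left slot.

```bash
python3 -m creep '[{"travel":[26,48,0],"yaw":0},{"travel":[26,48,0],"yaw":0},{"travel":[27,50,0],"yaw":0},{"travel":[0,0,0],"yaw":0.1},{"travel":[0,0,0],"yaw":0.1},{"travel":[0,0,50],"yaw":0},{"travel":[0,0,50],"yaw":0},{"travel":[0,0,20],"yaw":0}]' 0.22
python3 -c "
from h import *
plan([.510,.0078,.215],1.49)"
```

```text
clock: 10.15
ee_pos: [0.5159, 0.0126, 0.2208]
ee_rot: [0.737, 0.676, 0.001, 0.002]
wrist_force: [0.1, -0.1, -0.2]
grip_width: 0.221
t 10.15 p [0.5159 0.0126 0.2208] phi 1.484 zdir [ 0.005 -0.002 -1.   ] F [ 0.1 -0.1 -0.2] T [ 0.04 -0.15 -0.01] j [-0.07 -0.09  1.75 -0.    1.47 -1.56] g 0.221
 tool travel mm [-5.2 -5.5  5.8]
 yaw -0.006
```

```bash
python3 -m creep '[{"travel":[-5,-5.5,0],"yaw":0},{"travel":[0,0,0],"yaw":0}]'
python3 -c "
from h import *
plan([.510,.0078,.200],1.49)"
```

```text
clock: 10.4
ee_pos: [0.5084, 0.0081, 0.2185]
ee_rot: [0.737, 0.676, -0.001, 0.001]
wrist_force: [0.1, 0.5, 0.0]
grip_width: 0.217
t 10.4 p [0.5084 0.0081 0.2185] phi 1.484 zdir [-0.    -0.002 -1.   ] F [0.1 0.5 0. ] T [-0.01 -0.16  0.04] j [-0.08 -0.11  1.77 -0.    1.48 -1.57] g 0.217
 tool travel mm [-0.1  1.6 18.5]
 yaw -0.006
```

```bash
python3 -m creep '[{"travel":[0,1,6],"yaw":0},{"travel":[0,0,5],"yaw":0},{"travel":[0,0,5],"yaw":0},{"travel":[0,0,2],"yaw":0},{"travel":[0,0,0],"yaw":0}]'
python3 -c "
from h import *
plan([.510,.0078,.200],1.49)"
```

```text
clock: 11.02
ee_pos: [0.5113, 0.0078, 0.2026]
ee_rot: [0.737, 0.676, 0.001, 0.002]
wrist_force: [0.7, 0.4, 0.5]
grip_width: 0.219
t 11.03 p [0.5113 0.0078 0.2026] phi 1.484 zdir [ 0.005 -0.002 -1.   ] F [0.7 0.4 0.5] T [ 0.04 -0.14  0.01] j [-0.08 -0.09  1.79 -0.    1.44 -1.57] g 0.219
 tool travel mm [-0.1 -1.3  2.6]
 yaw -0.006
```

```bash
python3 -m creep '[{"travel":[0,-1,2],"yaw":0.1},{"travel":[0,0,0],"yaw":0.1},{"travel":[0,0,0],"yaw":0.1},{"travel":[0,0,0],"yaw":0.1},{"travel":[0,0,0],"yaw":0.1},{"travel":[0,0,0],"yaw":0.1}]'
python3 -c "
from h import *
plan([.510,.0078,.200],.1425)"
```

```text
clock: 11.78
ee_pos: [0.5111, 0.0075, 0.2013]
ee_rot: [0.908, 0.419, 0.002, 0.003]
wrist_force: [1.5, 0.6, -0.9]
grip_width: 0.219
t 11.78 p [0.5111 0.0075 0.2013] phi 0.866 zdir [ 0.007 -0.003 -1.   ] F [ 1.5  0.6 -0.9] T [-0.05 -0.18  0.16] j [-0.08 -0.09  1.79 -0.    1.44 -0.95] g 0.219
 tool travel mm [-0.5 -1.   1.3]
 yaw 0.723
```

```bash
python3 -m creep '[{"travel":[0,0,0],"yaw":0.1},{"travel":[0,0,0],"yaw":0.1},{"travel":[0,0,0],"yaw":0.1},{"travel":[0,0,0],"yaw":0.1},{"travel":[0,0,0],"yaw":0.1},{"travel":[0,0,0],"yaw":0.1},{"travel":[0,0,0],"yaw":0.1},{"travel":[0,0,0],"yaw":0.1}]'
python3 -c "
from h import *
plan([.510,.0078,.200],.1425)"
```

```text
clock: 12.78
ee_pos: [0.5111, 0.0075, 0.2014]
ee_rot: [1.0, 0.02, 0.003, 0.002]
wrist_force: [-0.5, 0.4, -0.8]
grip_width: 0.221
t 12.78 p [0.5111 0.0075 0.2014] phi 0.04 zdir [ 0.007 -0.004 -1.   ] F [-0.5  0.4 -0.8] T [-0.02 -0.15  0.12] j [-0.08 -0.09  1.79 -0.    1.44 -0.12] g 0.221
 tool travel mm [-1.1 -0.3  1.4]
 yaw -0.103
```

```bash
for i in 1 2; do python3 -m creep '[{"travel":[0,0,0],"yaw":0.06},{"travel":[0,0,0],"yaw":0.06}]' >/dev/null
python3 -c "
from h import *
plan()"; done
```

```text
t 13.03 p [0.5111 0.0075 0.2013] phi -0.084 zdir [ 0.007 -0.004 -1.   ] F [-0.2  0.1 -1.9] T [-0.08 -0.14  0.05] j [-0.08 -0.09  1.79 -0.    1.44  0.  ] g 0.22
t 13.28 p [0.5111 0.0075 0.2014] phi -0.208 zdir [ 0.006 -0.004 -1.   ] F [ 1.3 -0.8 -0.8] T [-0.05 -0.11  0.28] j [-0.08 -0.09  1.79 -0.    1.44  0.13] g 0.226
```

```bash
for i in 1 2; do python3 -m creep '[{"travel":[0,0,0],"yaw":0.04}]' >/dev/null
python3 -c "
from h import *
plan()"; done
```

```text
t 13.4 p [0.5111 0.0075 0.2014] phi -0.249 zdir [ 0.006 -0.004 -1.   ] F [-1.8 -0.4 -0.2] T [-0.14  0.15  0.79] j [-0.08 -0.09  1.79 -0.    1.44  0.17] g 0.22
t 13.53 p [0.5111 0.0075 0.2016] phi -0.289 zdir [ 0.007 -0.005 -1.   ] F [0.8 0.3 1.5] T [ 0.03 -0.16  1.12] j [-0.08 -0.09  1.79 -0.    1.44  0.21] g 0.224
```

The left fastener is at its stop: the torque rose to 1.1 N m. I relieve it, lift out and turn back for the right one.

```bash
python3 -m creep '[{"travel":[0,0,0],"yaw":-0.12},{"travel":[0,0,0],"yaw":-0.12},{"travel":[0,0,-10],"yaw":0},{"travel":[0,0,-30],"yaw":0},{"travel":[0,0,-30],"yaw":0},{"travel":[0,0,0],"yaw":-0.18},{"travel":[0,0,0],"yaw":-0.18},{"travel":[0,0,0],"yaw":-0.18}]'
python3 -m creep '[{"travel":[0,0,0],"yaw":-0.18},{"travel":[0,0,0],"yaw":-0.18},{"travel":[0,0,0],"yaw":-0.18},{"travel":[0,0,0],"yaw":-0.18},{"travel":[0,0,0],"yaw":-0.18},{"travel":[0,0,0],"yaw":-0.16}]'
python3 -c "
from h import *
plan([.532,-.146,.215],1.551)"
```

```text
clock: 14.52
ee_pos: [0.5117, 0.0079, 0.2796]
ee_rot: [0.97, 0.245, 0.005, 0.004]
wrist_force: [-0.5, -0.6, -0.4]
grip_width: 0.217
clock: 15.28
ee_pos: [0.5129, 0.0079, 0.286]
ee_rot: [0.707, 0.707, 0.004, 0.008]
wrist_force: [-0.4, 0.9, -0.2]
grip_width: 0.217
t 15.28 p [0.5129 0.0079 0.286 ] phi 1.571 zdir [ 0.018 -0.005 -1.   ] F [-0.4  0.9 -0.2] T [ 0.08 -0.16  0.03] j [-0.08 -0.14  1.68 -0.    1.58 -1.65] g 0.217
 tool travel mm [-153.5   17.7   72.2]
 yaw 0.02
```

```bash
python3 -m creep '[{"travel":[-51,6,0],"yaw":0},{"travel":[-51,6,0],"yaw":0},{"travel":[-51,6,0],"yaw":0.02},{"travel":[0,0,30],"yaw":0},{"travel":[0,0,25],"yaw":0},{"travel":[0,0,0],"yaw":0}]'
python3 -c "
from h import *
plan([.532,-.146,.215],1.551)"
```

```text
clock: 16.02
ee_pos: [0.5344, -0.1507, 0.2377]
ee_rot: [0.719, 0.695, 0.007, 0.012]
wrist_force: [0.3, -0.1, 1.7]
grip_width: 0.22
t 16.02 p [ 0.5344 -0.1507  0.2377] phi 1.536 zdir [ 0.026 -0.008 -1.   ] F [ 0.3 -0.1  1.7] T [ 0.01 -0.14  0.03] j [-0.37 -0.01  1.65  0.    1.48 -1.9 ] g 0.22
 tool travel mm [ 4.8 -3.2 22.6]
 yaw -0.015
```

```bash
python3 -m creep '[{"travel":[5,-3,10],"yaw":-0.015},{"travel":[0,0,10],"yaw":0},{"travel":[0,0,0],"yaw":0}]'
python3 -c "
from h import *
plan([.5315,-.146,.2005],1.551)"
```

```text
clock: 16.4
ee_pos: [0.5332, -0.1451, 0.2197]
ee_rot: [0.714, 0.7, 0.007, 0.013]
wrist_force: [0.0, -0.3, 0.4]
grip_width: 0.224
t 16.4 p [ 0.5332 -0.1451  0.2197] phi 1.551 zdir [ 0.03  -0.009 -1.   ] F [ 0.  -0.3  0.4] T [ 0.01 -0.14  0.03] j [-0.36 -0.01  1.68  0.    1.44 -1.91] g 0.224
 tool travel mm [-0.8 -2.3 19.2]
 yaw -0.0
```

```bash
python3 -m creep '[{"travel":[-1,-2,6],"yaw":0},{"travel":[0,0,5],"yaw":0},{"travel":[0,0,5],"yaw":0},{"travel":[0,0,3],"yaw":0},{"travel":[0,0,0],"yaw":0}]'
python3 -c "
from h import *
plan([.5315,-.146,.2005],1.551)"
```

```text
clock: 17.02
ee_pos: [0.5321, -0.1463, 0.2003]
ee_rot: [0.714, 0.7, 0.008, 0.014]
wrist_force: [0.2, 0.5, -0.3]
grip_width: 0.219
t 17.02 p [ 0.5321 -0.1463  0.2003] phi 1.551 zdir [ 0.031 -0.009 -0.999] F [ 0.2  0.5 -0.3] T [ 0.05 -0.13  0.01] j [-0.36 -0.01  1.71  0.    1.41 -1.91] g 0.219
 tool travel mm [ 0.3 -0.6 -0.3]
 yaw -0.0
```

```bash
python3 -m creep '[{"travel":[0,0,0],"yaw":0.1},{"travel":[0,0,0],"yaw":0.1},{"travel":[0,0,0],"yaw":0.1},{"travel":[0,0,0],"yaw":0.1},{"travel":[0,0,0],"yaw":0.1},{"travel":[0,0,0],"yaw":0.1},{"travel":[0,0,0],"yaw":0.1}]'
python3 -c "
from h import *
plan([.5315,-.146,.2005],.1425)"
```

```text
clock: 17.9
ee_pos: [0.5329, -0.1469, 0.2011]
ee_rot: [0.915, 0.403, 0.013, 0.011]
wrist_force: [0.5, 0.2, -0.2]
grip_width: 0.219
t 17.9 p [ 0.5329 -0.1469  0.2011] phi 0.829 zdir [ 0.032 -0.01  -0.999] F [ 0.5  0.2 -0.2] T [ 0.01 -0.08  0.12] j [-0.36 -0.01  1.71  0.    1.4  -1.19] g 0.219
 tool travel mm [-0.3 -1.6  0.5]
 yaw 0.687
```

```bash
python3 -m creep '[{"travel":[0,-1,0],"yaw":0.1},{"travel":[0,0,0],"yaw":0.1},{"travel":[0,0,0],"yaw":0.1},{"travel":[0,0,0],"yaw":0.1},{"travel":[0,0,0],"yaw":0.1},{"travel":[0,0,0],"yaw":0.1},{"travel":[0,0,0],"yaw":0.1},{"travel":[0,0,0],"yaw":0.1}]' >/dev/null
for i in 1 2; do python3 -c "
from h import *
plan()"; python3 -m creep '[{"travel":[0,0,0],"yaw":0.06},{"travel":[0,0,0],"yaw":0.06}]' >/dev/null; done
python3 -c "
from h import *
plan()"
```

```text
t 18.9 p [ 0.5327 -0.147   0.2015] phi 0.003 zdir [ 0.033 -0.012 -0.999] F [-0.1  0.4 -1.7] T [-0.04  0.04  0.12] j [-0.36 -0.01  1.71  0.    1.4  -0.37] g 0.22
t 19.15 p [ 0.5327 -0.147   0.2015] phi -0.122 zdir [ 0.033 -0.012 -0.999] F [ 0.5 -0.2 -0.9] T [ 0.03 -0.06  0.09] j [-0.36 -0.01  1.71  0.    1.4  -0.24] g 0.222
t 19.4 p [ 0.5327 -0.147   0.2015] phi -0.245 zdir [ 0.033 -0.012 -0.999] F [ 0.8 -1.  -1.4] T [-0.1   0.03  0.8 ] j [-0.36 -0.01  1.71  0.    1.4  -0.12] g 0.221
```

```bash
python3 -m creep '[{"travel":[0,0,0],"yaw":0.04}]' >/dev/null
python3 -c "
from h import *
plan()"
python3 -m creep '[{"travel":[0,0,0],"yaw":-0.12},{"travel":[0,0,0],"yaw":-0.12},{"travel":[0,0,-10],"yaw":0},{"travel":[0,0,-40],"yaw":0},{"travel":[0,0,-50],"yaw":0},{"travel":[-60,0,-10],"yaw":0},{"travel":[-60,0,0],"yaw":0},{"travel":[-50,0,0],"yaw":0}]'
python3 look.py top:t5 wrist:w5
python3 - <<'E'
import cv2,numpy as np
a=cv2.imread('pics/t5.png');b=cv2.imread('pics/w5.png')
cv2.imwrite('pics/m5.png',np.vstack([cv2.resize(a[180:280,260:420],(480,300),interpolation=2),cv2.resize(a,(400,300))[:,:400].copy() if 0 else cv2.resize(a,(480,300))]))
E
```

```text
t 19.52 p [ 0.5327 -0.147   0.2017] phi -0.286 zdir [ 0.033 -0.012 -0.999] F [ 0.1 -0.1 -0.4] T [-0.04  0.02  1.19] j [-0.36 -0.01  1.71  0.    1.4  -0.08] g 0.217
clock: 20.52
ee_pos: [0.3582, -0.1375, 0.3135]
ee_rot: [0.999, -0.028, 0.017, 0.006]
wrist_force: [-0.2, -1.1, 0.8]
grip_width: 0.219
t 20.52 p [ 0.3582 -0.1375  0.3135] phi -0.055 zdir [ 0.034 -0.014 -0.999] F [-0.2 -1.1  0.8] T [-0.03 -0.08  0.02] j [-0.5  -0.54  1.94  0.    1.7  -0.45] g 0.219
top slot_left 0.71 [310. 252.] [0.5051 0.0077 0.172 ]
top slot_right 0.92 [377. 244.] [ 0.5281 -0.1461  0.1716]
top cover_edge 0.82 [348. 271.] [ 0.4702 -0.0875  0.0197]
top L knob centre 509.6 7.1 diam 71.1 72.0
   floor 365 [0.51   0.0084] z 0.1709 dir 0.131 unlocked dir 1.713
top R knob centre 531.3 -146.9 diam 70.1 72.4
   floor 361 [ 0.5322 -0.1471] z 0.1712 dir 0.123 unlocked dir 1.713
top cover z [0.165  0.1682 0.1715] 1711
wrist slot_left 0.92 [520.  27.] [0.5092 0.0055 0.1731]
wrist slot_right 0.75 [526. 241.] [ 0.53   -0.1469  0.1731]
wrist cover_edge 0.95 [446. 158.] [ 0.4643 -0.079   0.1679]
wrist L knob centre 506.8 -0.6 diam 50.9 73.3
   floor 4130 [0.5098 0.0081] z 0.1722 dir 0.055 unlocked dir 1.713
wrist R knob centre 532.6 -147.1 diam 70.3 73.7
   floor 2636 [ 0.5341 -0.1494] z 0.1722 dir 0.159 unlocked dir 1.713
wrist cover z [0.1679 0.1691 0.1705] 16181
```

View pics/m5.png

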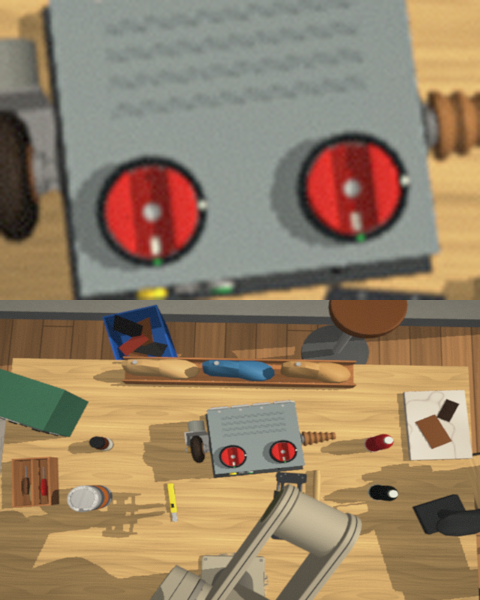

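Both stripes now sit by the green dots, the slots run front to back (0.131 and 0.123, against 0.142 for locked), and the cover is flat. The bystanders are where they were, and the arm is clear at z = 0.31.

```bash
python3 -c "
from station import *
print(job_done())"
```

```text
the job is handed in; nothing more can be done
None
```

The cover is shut and both fasteners are locked. I handed the job in at about 20.6 s on the robot's clock, with the arm clear of everything.

- **Cover:** I pushed it down slowly on the front strip with the closed fingertips. It took 2–4 N on the way down, then stopped at about 18 N with the tip 169 mm above the bench. Both cameras then measured its upper face at 168–169 mm, so it lies flat.
- **Fasteners:** I turned the left one, then the right one, clockwise with the fingertips in the slot. Each turned at about 0.12 N m until it hit a firm stop at 1.1–1.2 N m.
- **Last check from the top camera:** the slots point at 0.131 (left) and 0.123 rad (right), against about 0.142 for locked, and both stripes sit by the green dots.
- **Disagreement:** the wrist camera gave 0.055 (left) and 0.159 rad (right). It saw the left knob only partly, so I relied on the top view and the firm stops.
- **Bystanders:** the tin, jar, knife and thread cones look unmoved in the last top picture. The arm partly hid the hammer there, but no move went near it and no unexpected contact force showed. I compared these by eye and did not measure them again.

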